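Power up the telescope supply box in order

ROBOT

A 6-joint arm with a two-finger parallel gripper is mounted at the origin on the work surface. World frame = base frame: x ahead of the robot, y to its left, z up, the work surface at z = 0. Lengths are in m, angles in rad, forces in N, time in s.
With the tool pointing down it reaches from about 0.35 to 0.775 m from the base axis. Payload 7.3 kg.
Tool frame: the origin (TCP) lies on the centre line of the jaws, within the pads' length; the fingertips stand 17 mm ahead of it and the grasp point (between the pads) lies 2 mm behind it (robot.tip_extent is the distance from the TCP to the fingertips, in m); z points along the fingers, y is the line along which they close (so a half turn about z gives the same grasp; the last joint's range is limited). The gripper opens to 92 mm and grips with 3 to 60 N. Pads are 19 mm wide; open, the fingers measure 130 mm over their backs; the gripper's body (75 mm by 190 mm) begins 47 mm behind the grasp point.
Start: joints at [-1.469, 0.342, 1.524, -0, 1.275, -0.146], TCP at [0.129, -0.509, 0.244] pointing down, gripper open.
Joint ranges: [-2.53, 2.53], [-0.77, 2.02], [0.04, 2.7], [-1, 4.14], [0.28, 2.66], [-3.11, 3.11]. Speed limits (rad/s): [2.57, 2.57, 3.14, 3.14, 3.14, 3.14].

INTERFACE

Orientations are given as [roll, pitch, yaw] about the fixed x, y, z axes, in that order (R = Rz(yaw) Ry(pitch) Rx(roll)).
In Python, from cell import robot gives the robot as it stands.
- The arm moves only by the tool step_arm, never from a script. Its argument "motion" is a list of rows, each a list of 2 entries, a list of its own where there are three numbers: the shift along the tool's x, y, z in units of 60 mm (1.0 is 60 mm), then the turn about the tool's z in rad. In form: [[[x, y, z], spin], ...]. A call has 1 to 10 rows; each row is the pose to reach, as a shift and turn from the pose commanded when the call began, along the tool's axes at that moment; what a row does not reach only later rows make up. A row lasts 1/8 s, in which the tool goes at most 62.5 mm and 10.7 degrees, less where a joint would pass 70% of its speed; a pose out of reach is approached as far as the arm can. A call with a gripper value outside its range is refused whole. "hand" is the closure in counts, from 0 (fully open) to 255 (shut), set as the call begins (left out, the last holds). The fingers move at their own pace and stop on an object; "squeeze" is the grip in N (left out, the last holds). Time passes only in rows, so rows that repeat a pose let the fingers close. It gives the time, the measured TCP pose, the force, the opening and the grip force at its end, in the units of the state.
- robot.observe(): the state, without advancing time (a new reading comes with each control period).
- robot.read_camera(name): name is "scene" or "side" or "wrist"; returns a dict with "pixels" (384x512x3 uint8, red, green, blue), "intrinsics" (3x3 intrinsics, pixels), "xyz" and "rotation" of the camera in the world; the wrist camera has in their place "T_tool_cam" (4x4, takes a point from camera to tool coordinates, whose origin is the TCP and whose axes are the flange's). Camera axes: x right, y up, looking along -z (the intrinsics and any distortion apply to the point x, -y, -z); pixel columns grow to the right and rows downward; lengths in m; the calibration is good to about 2 mm. A picture is of the moment at which its call begins: read the wrist's pose just before it. There is no depth.
- robot.hand_in(): hands the job in; it is judged then, once.
The state is a dict: "time": time; "qpos": joint angles; "qvel": joint speeds; "joint_efforts": joint torques, N m; "tool_pos": TCP position; "tool_rot": TCP orientation; "contact_force": force on the tool from outside, world axes, zero at the start; "torque": the same for the moment, N m; "opening": finger opening in m; "grip_force": force on a finger pad.
Only numpy, scipy, OpenCV 4.12 (cv2) and the standard library are available. Lean on these libraries where they do the work, as an engineer would, in place of code of your own. Each camera call takes 0.05 s, during which the arm holds its last target. There are 200 camera calls.

TASK

Switch on the telescope supply box in its proper order, only by pressing: first tip the white rocker right over by pressing its raised end down, then push the round key fully in, then push the long bar key fully in. Leave the square key up, and do not knock, shift or lift the eyepiece gear standing around the box.

Things in the scene. Friction and masses are not known exactly. Their poses are not given: they have to be found in the camera images.
- supply_box: Dark steel box fixed to the cart top, 130 (x) x 290 (y) x 45 mm high. Origin: centre of its underside; x points away from the robot, turned up to 0.3 rad; the controls turn with it. On top, in a row at y = -99, -33, 33, 99 mm, four black plates 84 x 52 x 4 mm, each with a white control at its centre: rocker, round key, long bar key, square key; their places vary.
- rocker (a joint): White rocker, a slab 72 mm long (along the box's x), 30 mm wide, 12 mm thick, pivoted at its middle on a y axis 63 mm above the cart top. Values: about 0 to 0.05 = off, the far (+x) end raised; 0.4 rad = tipped right over, the far end down, at a solid stop. It turns with 0.06 N m of friction (2 to 4 N on the far third) and stays where it is left.
- rocker_raised_end (a point): The point to press on the rocker: on its top face 26 mm from the pivot line towards the far (+x) end, middle of its width; moves with the rocker. About 74 mm above the cart top when off, about 64 mm when tipped over (then the slab slopes down away from the robot, so a flat fingertip rests on it with its near edge 2 mm or so higher).
- round_key (a joint): White round key, 32 mm diameter. Values: 0 = fully up, 0.010 = fully in (m). It slides straight down with about 3 N, comes to a solid stop after 10 mm and has no return spring: it stays where it is left. 
- round_top (a point): Centre of the flat top of the round key; moves with the key. Fully up it is 69 mm above the cart top, fully in 59 mm, which is still 10 mm above the black plate around it. z is up. 
- bar_key (a joint): White long bar key, 46 mm (along the box's y) by 16 mm. Values: 0 = fully up, 0.010 = fully in (m). It slides straight down with about 3 N, comes to a solid stop after 10 mm and has no return spring: it stays where it is left. 
- bar_top (a point): Centre of the flat top of the bar key; moves with the key. Fully up it is 69 mm above the cart top, fully in 59 mm, which is still 10 mm above the black plate around it. z is up. 
- square_key (a joint): White square key, 30 by 30 mm, to be left up. Values: 0 = fully up, 0.010 = fully in (m). It slides straight down with about 3 N, comes to a solid stop after 10 mm and has no return spring: it stays where it is left. 
- square_top (a point): Centre of the flat top of the square key; moves with the key. Fully up it is 69 mm above the cart top, fully in 59 mm, which is still 10 mm above the black plate around it. z is up. 
- canister: Loose aluminium screw-top canister with knurled cap, upright, 62 mm diameter, 84 mm high, beside the +y end of the box. Origin: centre of its underside.
- eyepiece: Loose black eyepiece, upright, 42 mm diameter at the foot, 58 mm high, on the robot's side of the box. Origin: centre of its underside.
- star_diagonal: Loose white star diagonal: a block 46 by 40 by 46 mm with a short tube up (top at 72 mm) and an aluminium tube 34 mm long along its +x; beyond the far side of the box. Origin: centre of the block's underside.
- moon_filter: Loose green glass moon filter in an aluminium ring, lying flat, 40 mm diameter, 9.6 mm high, beside the -y end of the box. Origin: centre of its underside.
Mind the look-alikes: they are no part of the job. Of the things that look like the eyepiece, the smallest one is meant.

How it is judged:
On the way, in this order (a step that is already met when the one before it is completed fails the run):
1. the rocker is tipped over (at least 0.3 of 0.4 rad) (value of joint rocker above 0.3 rad), for 0.1 s.
2. the round key is pushed in (at least 7.5 of 10 mm) (value of joint round_key above 0.0075 m), for 0.1 s.
3. the bar key is pushed in (at least 7.5 of 10 mm) (value of joint bar_key above 0.0075 m), for 0.1 s.
At the end, for the whole second after the job is handed in: The rocker is tipped over by at least 0.3 rad, the round and the bar key are in by at least 7.5 mm, the square key is down by less than 4 mm, and canister, eyepiece, star diagonal and moon filter stand upright within 20 mm of where they were (value of joint rocker above 0.3 rad and value of joint each of round_key, bar_key above 0.0075 m and value of joint square_key below 0.004 m and distance of each of canister, eyepiece, star_diagonal, moon_filter from where it was at the start of the episode below 0.02 m and angle between each of canister, eyepiece, star_diagonal, moon_filter's own z axis and vertical below 0.2 rad); the robot touches nothing.
It fails at once if a key is pressed (over 4 mm) before the rocker is tipped over (value of joint rocker below 0.3 rad and value of joint any of round_key, bar_key above 0.004 m).
It fails at once if the bar key is pressed (over 4 mm) before the round key is in (value of joint round_key below 0.0075 m and value of joint bar_key above 0.004 m).
It fails at once if the square key is pressed (over 4 mm) (value of joint square_key above 0.004 m).
It fails at once if the canister, eyepiece, star diagonal or moon filter is shifted or lifted by more than 20 mm, or tipped (distance of any of canister, eyepiece, star_diagonal, moon_filter from where it was at the start of the episode above 0.02 m or angle between any of canister, eyepiece, star_diagonal, moon_filter's own z axis and vertical above 0.2 rad).
It also fails if it takes over 40 s, if anything falls off the work surface, if the arm or the gripper's body presses on something with over 40 N, if the wrist force passes 120 N, or if a joint passes its speed limit or range.

## Working session

There is one attempt and no reset: what is moved stays moved. The work goes in short steps, Python scripts to look and compute and a tool call to move; the robot and the scene stay as the last step left them, time stands still between calls to the robot, and variables do not carry over. Pictures are saved under pics/ and viewed, at most 10 in all, crops included, and the job is handed in when it is done.

Besides the shell and the picture viewer there is one more tool, called after "Request:" as name(argument=value, ...), one argument or row to a line, values as JSON. step_arm: Moves the arm, as the interface text tells. Its arguments: {"type":"object","properties":{"motion":{"type":"array"},"hand":{"type":"number"},"squeeze":{"type":"number"}},"required":["motion"]}

```bash
mkdir -p pics; ls; python3 - <<'E'
from cell import robot
import cv2,numpy as np
np.set_printoptions(precision=4,suppress=True)
s=robot.observe();print(s)
for n in("scene","side"):
    c=robot.read_camera(n);cv2.imwrite(f"pics/{n}0.png",c["pixels"][:,:,::-1]);print(n,c["intrinsics"],c["xyz"],c["rotation"],[k for k in c])
c=robot.read_camera("wrist");cv2.imwrite("pics/wrist0.png",c["pixels"][:,:,::-1]);print(c["T_tool_cam"],c["intrinsics"])
a=cv2.imread("pics/scene0.png");b=cv2.imread("pics/side0.png")
cv2.imwrite("pics/both0.png",cv2.resize(np.vstack([a,b]),None,fx=.78,fy=.78))
E
```

```text
pics
{'time': 0.0, 'qpos': array([-1.469 ,  0.3427,  1.525 ,  0.    ,  1.2754, -0.146 ]), 'qvel': array([-0.0001,  0.0001, -0.0012, -0.0009,  0.0009,  0.0001]), 'joint_efforts': array([ -0.0011, -43.1245, -24.422 ,   0.0717,   0.0558,  -0.0001]), 'tool_pos': array([ 0.1287, -0.5086,  0.2431]), 'tool_rot': array([-3.1401, -0.0002,  0.2478]), 'contact_force': array([-0.8124, -0.5658, -0.1375]), 'torque': array([ 0.0316,  0.0155, -0.0304]), 'grip_force': 0.0, 'opening': 0.09168100067843464}
scene [[382.2712   0.     254.5106]
 [  0.     382.2712 191.6113]
 [  0.       0.       1.    ]] [0.9815 0.4251 0.5912] [0.871  0.0222 2.2852] ['pixels', 'intrinsics', 'xyz', 'rotation']
side [[355.2463   0.     260.4771]
 [  0.     355.2463 189.8975]
 [  0.       0.       1.    ]] [ 0.4847 -0.478   0.5488] [ 0.8477 -0.0134 -0.1292] ['pixels', 'intrinsics', 'xyz', 'rotation']
[[-0.0006  0.9558  0.2939  0.0792]
 [ 1.      0.0003  0.0009  0.0012]
 [ 0.0008  0.2939 -0.9558 -0.1414]
 [ 0.      0.      0.      1.    ]] [[270.5232   0.     252.2546]
 [  0.     270.5232 188.9358]
 [  0.       0.       1.    ]]
```

View pics/both0.png

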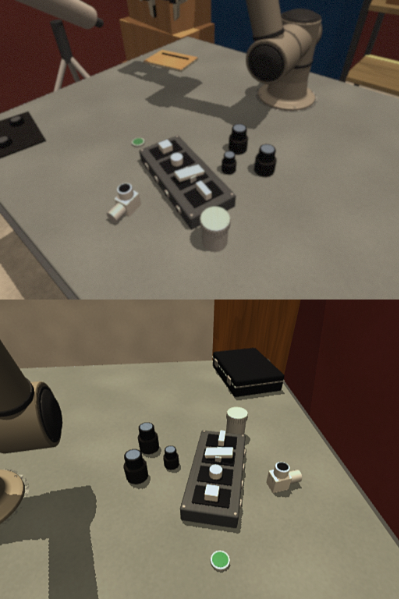

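The robot stands clear. Along the box from the green filter's end I see white parts that look like square, round, bar and rocker. I'll enlarge to confirm.

```bash
python3 - <<'E'
import cv2,numpy as np
a=cv2.imread("pics/scene0.png")[150:330,120:370];b=cv2.imread("pics/side0.png")[120:300,150:400]
cv2.imwrite("pics/crop0.png",np.vstack([cv2.resize(x,(800,576))[:, :] for x in(a,b)])[:, :])
cv2.imwrite("pics/cropA.png",cv2.resize(a,(800,576),interpolation=cv2.INTER_CUBIC))
cv2.imwrite("pics/cropB.png",cv2.resize(b,(800,576),interpolation=cv2.INTER_CUBIC))
E
```

```text
(no output)
```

View pics/cropA.png

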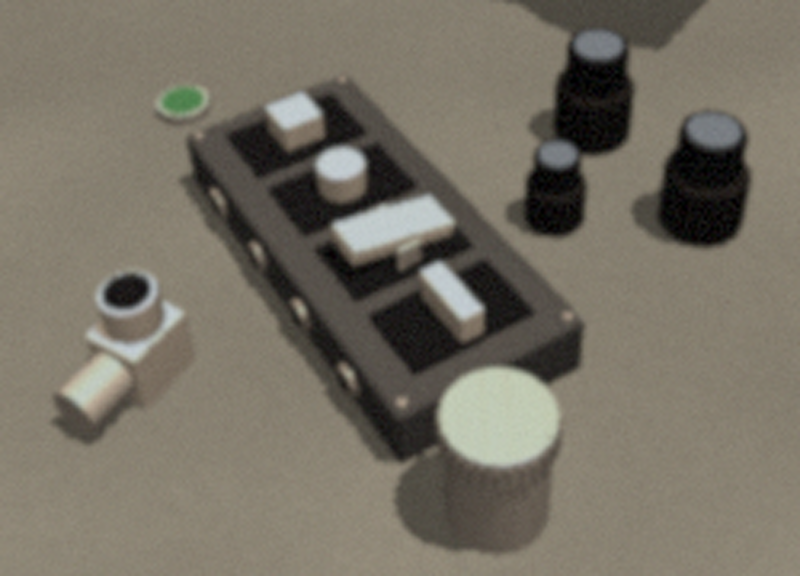

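View pics/cropB.png

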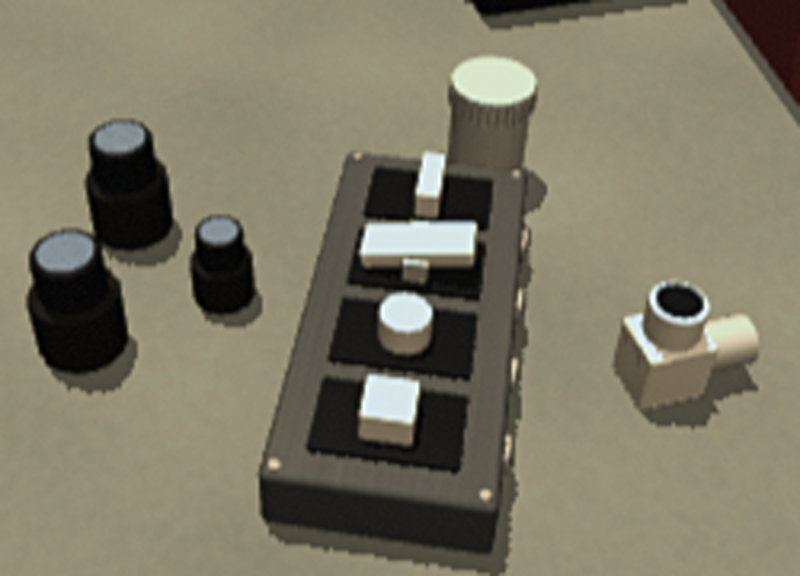

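Plates from the -y end: square at B(390,410), round at B(405,320), rocker (long along x, pivot block visible beneath) at B(418,243), bar (long along y) at B(430,183). There are three dark eyepieces, at B(122,185), B(78,300) and B(222,265). The smallest, B(222,265), is the one meant, and I will clear all of them anyway. Next I fit the box pose from plate corners and key tops in both views.

```bash
cat > h.py <<'E'
import numpy as np
from scipy.spatial.transform import Rotation as Ro
def proj(c,P):
    R=Ro.from_euler("xyz",c["rotation"]).as_matrix()
    p=(np.atleast_2d(P)-c["xyz"])@R*[1,-1,-1]
    q=p@np.asarray(c["intrinsics"]).T
    return q[:,:2]/q[:,2:]
def world(b,L):
    c,s=np.cos(b[2]),np.sin(b[2]);L=np.atleast_2d(L)
    return np.c_[b[0]+c*L[:,0]-s*L[:,1],b[1]+s*L[:,0]+c*L[:,1],L[:,2]]
E
python3 - <<'E'
from cell import robot
from h import *
from scipy.optimize import least_squares
np.set_printoptions(precision=4,suppress=True)
L=[];z=.049
for y in(-.099,.099):
    for dx,dy in((-1,-1),(-1,1),(1,-1),(1,1)): L.append([.042*dx,y+.026*dy,z])
L+=[[0,-.033,.069],[0,-.099,.069]];L=np.array(L)
A=np.array([(330,93),(368,127),(228,133),(263,172),(490,263),(532,307),(372,322),(418,372),(341,163),(295,112)])
B=np.array([(307,447),(325,378),(462,468),(468,396),(363,216),(373,168),(489,230),(493,180),(405,314),(390,396)])
A=(A+.5)/3.2-.5+[120,150];B=(B+.5)/3.2-.5+[150,120]
cs,cd=robot.read_camera("scene"),robot.read_camera("side")
for use in("AB","A","B"):
    def f(b):
        W=world(b,L);r=[]
        if "A" in use:r.append(proj(cs,W)-A)
        if "B" in use:r.append(proj(cd,W)-B)
        return np.concatenate(r).ravel()
    o=least_squares(f,[.6,0,0]);print(use,o.x,np.sqrt(np.mean(o.fun**2)))
    if use=="AB":
        print(o.fun.reshape(-1,2).round(1).tolist());b=o.x
print(world(b,[[.026,.033,.074],[0,-.033,.069],[0,.099,.069]]))
E
```

```text
AB [ 0.5897  0.0139 -0.2881] 1.106864863396115
[[-0.3, -0.3], [-0.8, 1.1], [-1.6, 0.3], [-2.1, 1.2], [-1.6, -2.0], [1.0, 0.9], [-1.6, -2.5], [-1.4, 0.2], [-0.8, -0.0], [-1.2, -0.7], [-0.7, -0.6], [-1.0, -1.3], [-1.1, -0.5], [-0.4, -1.0], [-0.7, -1.5], [-0.3, -1.2], [-1.1, -1.4], [-0.7, -0.9], [-0.3, -1.4], [-0.4, -0.3]]
A [ 0.5888  0.016  -0.2926] 1.0108088759805867
B [ 0.5906  0.0114 -0.2889] 0.4401753885977743
[[ 0.624   0.0382  0.074 ]
 [ 0.5803 -0.0177  0.069 ]
 [ 0.6178  0.1089  0.069 ]]
```

Request:
step_arm(
  motion=[
    [[0.5,-0.33,0],0.05],
    [[1.2,-0.8,0],0.12],
    [[2.0,-1.33,0.1],0.2],
    [[2.8,-1.87,0.2],0.28],
    [[3.6,-2.4,0.3],0.36],
    [[4.4,-2.93,0.4],0.44],
    [[5.2,-3.47,0.5],0.5],
    [[6.0,-4.0,0.6],0.537],
    [[6.8,-4.53,0.7],0.537],
    [[7.6,-5.07,0.8],0.537],
  ],
  hand=255,
  squeeze=10,
)

```text
time: 1.5
tool_pos: [0.4974, -0.1007, 0.1956]
tool_rot: [3.141, -0.0, -0.289]
contact_force: [1.6, -1.4, 0.3]
opening: 0.001
grip_force: 0.0
```

Request:
step_arm(
  motion=[
    [[0.34,-0.7,0],0],
    [[0.7,-1.4,0],0],
    [[1.0,-2.1,0.2],0],
    [[1.36,-2.84,0.5],0],
    [[1.36,-2.84,0.9],0],
    [[1.36,-2.84,0.9],0],
    [[1.36,-2.84,0.9],0],
  ],
)

```text
time: 2.38
tool_pos: [0.6233, 0.0374, 0.1425]
tool_rot: [-3.142, -0.001, -0.29]
contact_force: [-0.3, -1.0, 0.5]
opening: 0.0005
grip_force: 0.0
```

```bash
python3 - <<'E'
from cell import robot
import cv2
from h import *
s=robot.observe();print(s["tool_pos"],s["tool_rot"],s["contact_force"])
ims=[]
for n,(r,c) in {"scene":(150,150),"side":(60,170)}.items():
    k=robot.read_camera(n)
    # projected fingertip point
    t=s["tool_pos"]-[0,0,.017];print(n,proj(k,t))
    ims.append(cv2.resize(k["pixels"][r:r+200,c:c+200,::-1],(400,400),interpolation=cv2.INTER_CUBIC))
import numpy as np
k=robot.read_camera("wrist");cv2.imwrite("pics/w1.png",k["pixels"][:,:,::-1])
cv2.imwrite("pics/c1.png",np.hstack(ims))
E
```

```text
[0.6232694  0.03736681 0.14254471] [-3.14155384e+00 -8.65419793e-04 -2.89801760e-01] [-0.32890205 -1.02574453  0.5477062 ]
scene [[228.42514702 202.0497348 ]]
side [[294.75244677 173.13567068]]
```

View pics/c1.png

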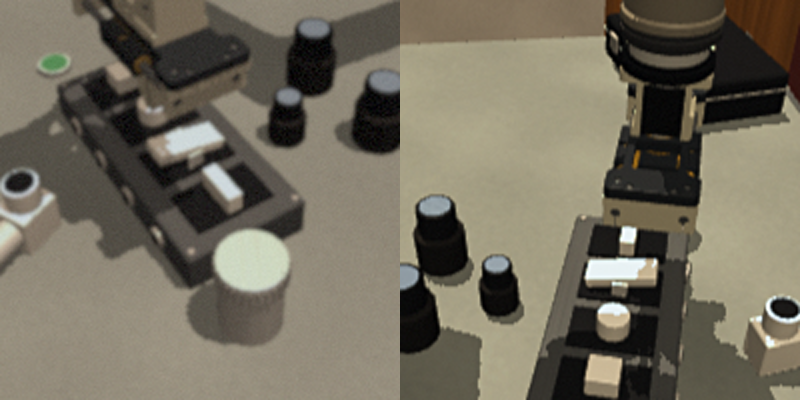

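View pics/w1.png

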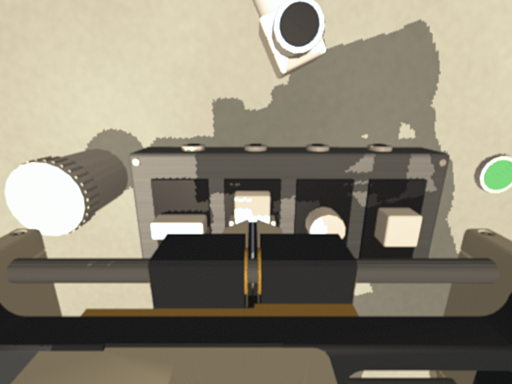

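The wrist view shows the rocker centred under the finger split (column about 252), with the box edges parallel to the image. The plates' far edges are at row ~179, at columns 152, 209, 225, 281, 297, 353, 368 and 424. I use these for a quick refinement.

```bash
python3 - <<'E'
from cell import robot
from h import *
from scipy.optimize import least_squares
s=robot.observe();k=robot.read_camera("wrist")
T=np.eye(4);T[:3,:3]=Ro.from_euler("xyz",s["tool_rot"]).as_matrix();T[:3,3]=s["tool_pos"]
C=T@k["T_tool_cam"]
k["rotation"]=Ro.from_matrix(C[:3,:3]).as_euler("xyz");k["xyz"]=C[:3,3]
L=[[.042,y+d,.049] for y in(.099,.033,-.033,-.099) for d in(.026,-.026)]
U=np.array([[c,179.] for c in(152,209,225,281,297,353,368,424)])
o=least_squares(lambda b:(proj(k,world(b,L))-U).ravel(),[.59,.014,-.29])
b=o.x;print(b,o.fun.reshape(-1,2).round(1).tolist())
print(world(b,[[.026,.033,.074],[0,-.033,.069],[0,.099,.069]]))
g=(k["pixels"]).astype(int).sum(2);print(g[140:200:1,265].tolist())
E
```

```text
[ 0.58960628  0.01210093 -0.29176693] [[-2.1, -0.0], [-1.4, 0.1], [-1.9, 0.1], [-0.1, 0.2], [-0.6, 0.2], [1.1, 0.2], [1.6, 0.3], [3.4, 0.3]]
[[ 0.62399973  0.03622749  0.074     ]
 [ 0.580114   -0.01950439  0.069     ]
 [ 0.61808313  0.10691691  0.069     ]]
[370, 369, 372, 361, 329, 305, 347, 379, 385, 364, 280, 168, 146, 186, 230, 252, 256, 269, 271, 267, 260, 271, 267, 267, 262, 265, 266, 267, 268, 265, 266, 264, 257, 262, 262, 256, 261, 250, 195, 114, 102, 106, 112, 114, 111, 113, 111, 113, 111, 111, 203, 357, 435, 457, 466, 516, 623, 676, 684, 684]
```

Request:
step_arm(
  motion=[
    [[0,0,0.4],0],
    [[0,0,0.7],0],
    [[0,0,0.8],0],
    [[0,0,0.85],0],
    [[0,0,0.9],0],
    [[0,0,0.94],0],
    [[0,0,0.97],0],
    [[0,0,0.97],0],
  ],
)

```text
time: 3.58
tool_pos: [0.6242, 0.0376, 0.0843]
tool_rot: [-3.141, -0.003, -0.289]
contact_force: [4.1, -2.2, 4.5]
opening: 0.001
grip_force: 2.4
```

Request:
step_arm(
  motion=[
    [[0,0,0.02],0],
    [[0,0,0.03],0],
    [[0,0,0.04],0],
    [[0,0,0.04],0],
  ],
)

```text
time: 4.08
tool_pos: [0.6244, 0.0376, 0.0825]
tool_rot: [-3.141, -0.004, -0.289]
contact_force: [4.0, -2.3, 8.7]
opening: 0.0009
grip_force: 4.7
```

Request:
step_arm(
  motion=[
    [[0,0,0.02],0],
    [[0,0,0.04],0],
    [[0,0,0.05],0],
    [[0,0,0.05],0],
  ],
)

```text
time: 4.58
tool_pos: [0.6246, 0.0376, 0.0819]
tool_rot: [-3.141, -0.005, -0.289]
contact_force: [-2.6, -1.8, 23.1]
opening: 0.0004
grip_force: 11.3
```

The force rises firmly at tip height 65 mm, so the rocker is on its stop. Lifting and going to above the round key.

Request:
step_arm(
  motion=[
    [[0,0,-0.4],0],
    [[0,0,-0.9],0],
    [[-0.1,0.3,-0.9],0],
    [[-0.43,1.1,-0.9],0],
    [[-0.43,1.1,-0.7],0],
    [[-0.43,1.1,-0.7],0],
    [[-0.43,1.1,-0.7],0],
  ],
)

```text
time: 5.45
tool_pos: [0.5795, -0.0176, 0.1195]
tool_rot: [3.142, 0.001, -0.289]
contact_force: [-0.5, -0.6, 0.2]
opening: 0.0003
grip_force: 0.0
```

```bash
python3 - <<'E'
from cell import robot
import cv2,numpy as np
ims=[]
for n,(r,c) in {"side":(110,170),"wrist":(100,130)}.items():
    k=robot.read_camera(n)
    ims.append(cv2.resize(k["pixels"][r:r+200,c:c+200,::-1],(400,400),interpolation=cv2.INTER_CUBIC))
cv2.imwrite("pics/c2.png",np.hstack(ims));print(robot.observe()["contact_force"])
E
```

```text
[ 0.91398775  0.08437821 -0.2554803 ]
```

View pics/c2.png

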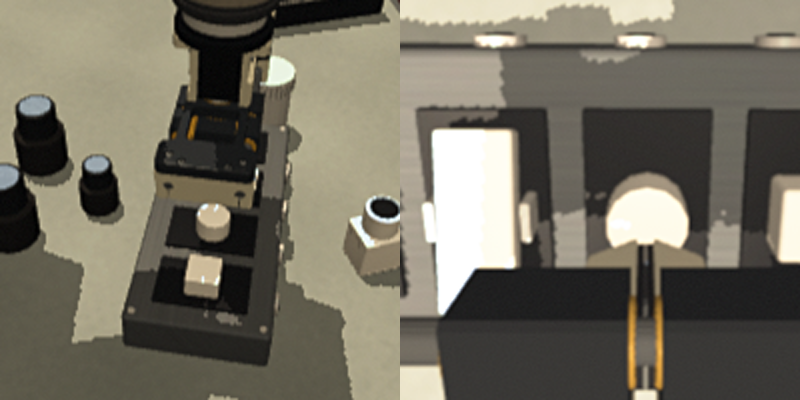

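The wrist crop shows the rocker sloping away (tipped) and the round key centred under the finger split at crop (646,220). Pressing it.

Request:
step_arm(
  motion=[
    [[0,0,0.3],0],
    [[0,0,0.5],0],
    [[0,0,0.57],0],
    [[0,0,0.64],0],
    [[0,0,0.7],0],
    [[0,0,0.74],0],
    [[0,0,0.77],0],
    [[0,0,0.79],0],
    [[0,0,0.79],0],
  ],
)

```text
time: 6.68
tool_pos: [0.5798, -0.018, 0.076]
tool_rot: [-3.141, -0.002, -0.289]
contact_force: [-10.2, 2.3, 25.3]
opening: 0.0003
grip_force: 12.7
```

The round key is at its stop (tip at 59 mm, 25 N). On to the bar key.

Request:
step_arm(
  motion=[
    [[0,0,-0.4],0],
    [[0,0,-1.0],0],
    [[0,-0.5,-1.0],0],
    [[0,-1.3,-1.0],0],
    [[0,-2.0,-1.0],0],
    [[0,-2.19,-1.0],0],
    [[0,-2.19,-0.8],0],
    [[0,-2.19,-0.8],0],
    [[0,-2.19,-0.8],0],
  ],
)

```text
time: 7.8
tool_pos: [0.6168, 0.1065, 0.1205]
tool_rot: [3.141, 0.0, -0.291]
contact_force: [-0.1, -0.4, -1.2]
opening: 0.0003
grip_force: 0.0
```

```bash
python3 - <<'E'
from cell import robot
import cv2,numpy as np
ims=[]
for n,(r,c) in {"scene":(170,150),"wrist":(100,130)}.items():
    k=robot.read_camera(n)
    ims.append(cv2.resize(k["pixels"][r:r+200,c:c+200,::-1],(400,400),interpolation=cv2.INTER_CUBIC))
cv2.imwrite("pics/c3.png",np.hstack(ims));print(robot.observe()["tool_pos"])
E
```

```text
[0.61713518 0.10691217 0.12093967]
```

View pics/c3.png

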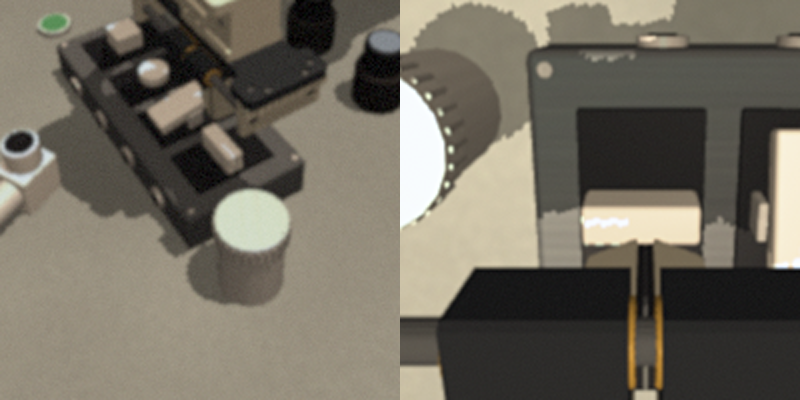

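The round key is low, the rocker is tipped, and the bar (crop 583–700, row ~220) is centred under the fingers. Pressing it.

Request:
step_arm(
  motion=[
    [[0,0,0.3],0],
    [[0,0,0.5],0],
    [[0,0,0.57],0],
    [[0,0,0.64],0],
    [[0,0,0.7],0],
    [[0,0,0.74],0],
    [[0,0,0.77],0],
    [[0,0,0.8],0],
    [[0,0,0.8],0],
  ],
)

```text
time: 9.02
tool_pos: [0.6173, 0.1078, 0.076]
tool_rot: [-3.141, -0.002, -0.289]
contact_force: [-9.2, -2.4, 22.8]
opening: 0.0007
grip_force: 11.1
```

Request:
step_arm(
  motion=[
    [[0,0,-0.4],0],
    [[0,0,-1.0],0],
    [[0,0,-1.8],0],
    [[0,0,-1.8],0],
    [[0,0,-1.8],0],
    [[0,0,-1.8],0],
  ],
)

```text
time: 9.78
tool_pos: [0.6163, 0.1079, 0.1791]
tool_rot: [3.141, 0.003, -0.289]
contact_force: [0.1, 1.2, -0.8]
opening: 0.0004
grip_force: 0.0
```

```bash
python3 - <<'E'
from cell import robot
import cv2,numpy as np
ims=[]
for n,(r,c) in {"scene":(150,130),"side":(110,170)}.items():
    k=robot.read_camera(n)
    ims.append(cv2.resize(k["pixels"][r:r+200,c:c+200,::-1],(400,400),interpolation=cv2.INTER_CUBIC))
cv2.imwrite("pics/c4.png",np.hstack(ims))
E
```

```text
(no output)
```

View pics/c4.png

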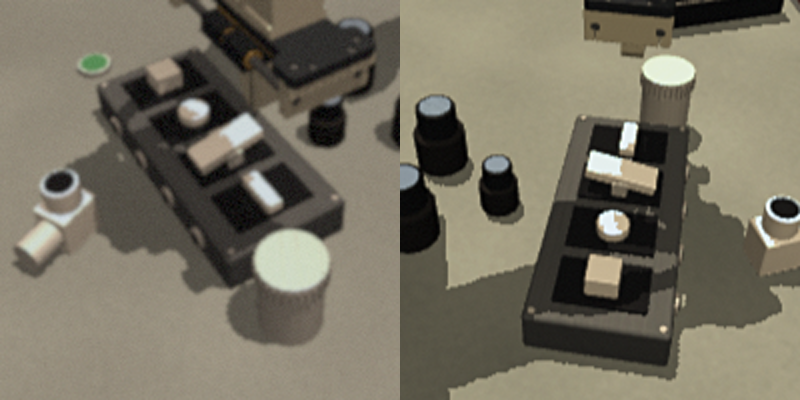

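The rocker (620,172) slopes away from the robot, and the round (613,225) and bar (628,138) keys are low. The square key (603,275) is up and the loose gear has not moved.

```bash
python3 -c "
from cell import robot
print(robot.hand_in())"
```

```text
the job is handed in; nothing more can be done
None
```

The job is handed in: I tipped the rocker, then pushed in the round key, then the bar key, each to its stop. In the last pictures the square key is still up and the gear unmoved; the hand-in gave no verdict.

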